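# Hold the chart clip open over a squared chart board

## Task

The nurse wants to slip a sheet onto the patient's chart board. First slide the board along the groove of its stand until its edge is fully home against the end post; then take the wider of the two spring clips off the clip rail by its two handles, squeeze it wide open, and hold it gaping over the middle of the board's top edge, one jaw on each side and reaching down past the edge, touching neither the board nor its stand. Finish while still holding it squeezed open there: do not let it bite on the board, do not let go, and leave the other clip and the things lying about alone.

Things in the scene. Friction and masses are not known exactly. Their poses are not given: they have to be found in the camera images.
- stand: Fixed grey plastic chart stand: a block 46 (x) x 240 (y) x 38 (z) mm with a groove 5.6 mm wide and 30 mm deep along its whole y length in the middle, and at its -y end an end post 46 x 18 x 80 mm (top 80 mm above the worktop) that closes the groove. Origin: centre of the underside; x across the groove, y along it away from the post, z up.
- stand_stop (a point): Point on the inner face of the end post, mid-groove, on the groove floor (8 mm above the worktop). Axes as the stand's; the board is home when its end edge touches this face.
- board: Loose white rigid plastic chart board, 4 (x) x 148 (y) x 95 (z) mm, about 90 g, standing upright in the groove (up to about 3 degrees of lean), so its top edge is 103 mm above the worktop; it shows a grey table on the face at -x. Origin: middle of its lower edge; y along the board, away from the post. It starts 20 to 50 mm short of the post and slides along the groove against light friction.
- board_top (a point): Middle of the board's top edge. Axes as the board's (x through its thickness).
- board_end (a point): Lower corner of the board's edge that faces the end post (-y end), mid-thickness.
- rail: Fixed steel clip rail: foot 60 x 184 x 6 mm and on it, along y in the middle, an upright strip 4 mm thick, 176 mm long, whose top edge is 56 mm above the worktop. Origin: centre of the underside; y along the strip. The two clips sit on the strip's top edge about 84 mm apart; which of them is at which end differs each time.
- clip: The wider of two alike dark steel spring clips (jaws 54 mm wide along y, the other 28 mm), 60 g, biting on the rail's strip, handles up, jaws down. Origin: on the pin (hinge) axis, which is y; parked, it is 62 mm above the worktop. The jaws reach 34 mm down from the pin; a spring coil of 6 mm radius on the pin rests on the strip's top. x is the direction in which handles and jaws spread.
- clip_grip (a point): Midway between the wide clip's handles, 26 mm above its pin. The handles, 36 mm wide along y, rise 38 mm from the pin, spreading from 24 mm (outside) at the pin to 49 mm at the tops. Squeezing their outer faces together along x opens the jaws: about 4 N at their tops at first, 12 N fully open, when the handles are parallel, about 23 mm over the outside.
- clip_spring (a joint): Opening angle between the wide clip's halves: 0 parked on the 4 mm strip, -0.1 shut on nothing, 0.66 fully open at its stop (lips about 25 mm apart). The spring always pulls it shut.
- clip_lip_front (a point): Inner lower edge of the wide clip's -x jaw, mid-width (parked: 2 mm to -x of and 33.5 mm below the pin; fully open about 13 mm to -x and 31 mm below).
- clip_lip_back (a point): The same on the +x jaw.
- small_clip: The narrower clip on the rail (28 mm wide), to be left alone. Origin on its pin axis.
- vial_b: Small glass vial 30 mm across, 60 mm tall, standing between the stand and the rail towards the back; leave alone. Origin: underside centre.
- tape_roll: Roll of white tape lying flat, 62 mm across, 13 mm high; leave alone.
- scissors: Surgical scissors lying flat, 157 mm long, 10 mm high, near the front edge; leave alone.
- thermometer: Digital thermometer lying flat, 122 mm long, 10 mm high, near the front edge; leave alone.
- pen_1: Marker pen lying flat, 135 mm long, 16 mm high, near the front edge; leave alone.

How it is judged:
By the outcome, as a careful person would: the job done as asked, in the order asked, and still so for the second after the job is handed in, while the arm keeps its last pose, push and grip.
It also fails if it takes over 51 s, if anything falls off the work surface, if the arm or the gripper's body presses on something with over 40 N, if the wrist force passes 120 N, or if a joint passes its speed limit or range.

## Robot

A 7-joint arm with a two-finger parallel gripper is mounted at the origin on a cart in front of the work surface, level with it; the furniture and walls round the work are solid. World frame = base frame: x ahead of the robot, y to its left, z up, the work surface at z = 0. Lengths are in m, angles in rad, forces in N, time in s.
With the tool pointing down it reaches from about 0.425 to 0.875 m from the base axis. Payload 4.7 kg.
Tool frame: the origin (TCP) lies at the very end of the fingers, on their centre line; the grasp point (between the pads) lies 19 mm behind it (robot.grip_depth is the z of the grasp point in the tool frame, in m); z points along the fingers, y is the line along which they close (so a half turn about z gives the same grasp; the last joint's range is limited). The gripper opens to 85 mm and grips with 20 to 120 N. Pads are 22 mm wide; open, the fingers measure 114 mm over their backs; the gripper's body (76 mm by 85 mm) begins 54 mm behind the grasp point. The pads swing forward as they close: fully open they stand 13 mm farther back than shut.
Start: joints at [-1.145, 0.321, -0.07, 1.45, 0.023, 1.371, -0.057], TCP at [0.26, 0.596, 0.231] pointing down, gripper open.
Joint ranges: [-2.86, 2.86], [-0.3, 2.09], [-1.38, 1.24], [0.06, 2.45], [-1.56, 4.7], [0.09, 2.05], [-2.69, 2.69]. Speed limits (rad/s): [2.57, 2.57, 3.14, 3.14, 3.14, 3.14, 3.14].

## Interface

Orientations are given as a 3x3 rotation matrix whose columns are the frame's x, y, z axes.
In Python, from workcell import robot, telemetry, read_camera gives the robot as it stands (robot), with the cameras as plain functions and the readings (telemetry).
- The arm moves only by the shell command python3 jog.py 'ROWS' [OPENING] [FORCE]. ROWS is rows parted by semicolons, their numbers by spaces, 1 to 5 of them, each of 6 numbers: dx, dy, dz in m, then a rotation vector rx, ry, rz in rad; each row shifts and turns the commanded pose from where the row before left it, along the tool's axes as they then stand; what a row does not reach is not made up. A row lasts 1/10 s, in which the tool goes at most 0.05 m and 0.15 rad, less where a joint would pass 70% of its speed; a pose out of reach is approached as far as the arm can. OPENING is the finger opening in m, set as the command begins (- or left out keeps the last). The fingers move at their own pace and stop on an object; FORCE is the grip in N (left out, the last holds). Time passes only in rows, so rows that do not move let the fingers close. It prints the time, the measured TCP pose, the force, the opening and the grip force at its end.
- telemetry.observe(): the state, without advancing time (a new reading comes with each control period).
- read_camera(name): name is "side" or "top"; returns a dict with "color" (420x560x3 uint8, red, green, blue), "fx", "fy", "cx", "cy" (pixels), "origin" and "attitude" of the camera in the world. Camera axes: x right, y down, z forward; pixel columns grow to the right and rows downward; lengths in m; the calibration is good to about 2 mm. A picture is of the moment at which its call begins. There is no depth.
- robot.sign_off(): hands the job in; it is judged then, once.
The state is a dict: "time": time; "joint_positions": joint angles; "dq": joint speeds; "effort": joint torques, N m; "ee_pos": TCP position; "eef_rot": TCP orientation; "force": force on the tool from outside, world axes, zero at the start; "wrist_torque": the same for the moment, N m; "width": finger opening in m; "finger_force": force on a finger pad.
Only numpy, scipy, OpenCV 4.12 (cv2) and the standard library are available. Lean on these libraries where they do the work, as an engineer would, in place of code of your own. Each camera call takes 0.05 s, during which the arm holds its last target. There are 200 camera calls.

## Working session

There is one attempt and no reset: what is moved stays moved. The work goes in short steps, Python scripts to look and compute and a shell command to move; the robot and the scene stay as the last step left them, time stands still between calls to the robot, and variables do not carry over. Pictures are saved under pics/ and viewed, at most 10 in all, crops included, and the job is handed in when it is done.

```bash
ls; mkdir -p pics; python3 - <<'E'
from workcell import robot, telemetry, read_camera
import cv2, numpy as np
for n in("side","top"):
    c=read_camera(n); cv2.imwrite(f"pics/{n}0.png",c["color"][:,:,::-1])
    print(n,c["fx"],c["fy"],c["cx"],c["cy"],np.round(c["origin"],3),np.round(c["attitude"],3).tolist())
s=telemetry.observe();print(s["time"],s["ee_pos"],np.round(s["eef_rot"],3),s["width"],robot.grip_depth)
E
```

```text
jog.py
pics
workcell.py
side 381.9840022229112 381.9840022229112 285.2053371293931 207.5702987246824 [0.435 0.688 0.527] [[-0.994, -0.063, 0.093], [-0.112, 0.464, -0.879], [0.012, -0.884, -0.468]]
top 531.9936848051068 531.9936848051068 282.11780400350506 211.38824807568923 [ 0.402 -0.128  1.322] [[0.013, -0.996, 0.091], [-1.0, -0.011, 0.018], [-0.017, -0.091, -0.996]]
0.1 [0.2599852  0.59519979 0.23032013] [[-0.916  0.4   -0.001]
 [ 0.4    0.916 -0.002]
 [-0.    -0.002 -1.   ]] 0.0853873092133218 -0.0187
```

View pics/side0.png

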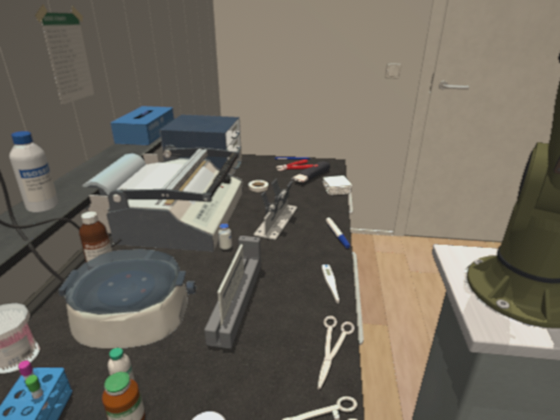

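View pics/top0.png

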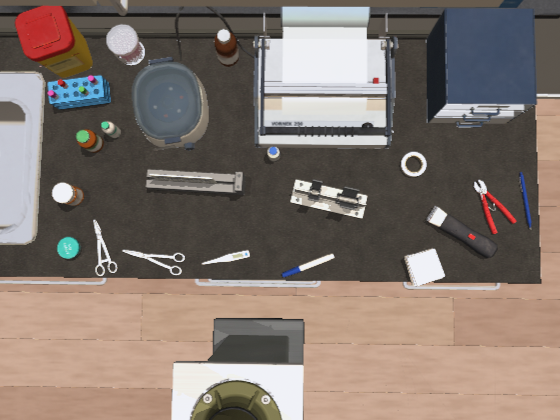

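The top view shows the stand at cols 147-243, rows 170-195, with its post at the right. The rail is at cols 290-367 with clips near (317,187) and (350,197). I'll zoom in on both.

```bash
cat > h.py <<'E'
from workcell import robot, telemetry, read_camera
import cv2, numpy as np
def ray(c,u,v):
    d=np.asarray(c["attitude"])@np.array([(u-c["cx"])/c["fx"],(v-c["cy"])/c["fy"],1.]); return np.asarray(c["origin"]),d
def onz(c,u,v,z):
    o,d=ray(c,u,v); return np.round(o+d*(z-o[2])/d[2],4)
def two(c1,p1,c2,p2):
    o1,d1=ray(c1,*p1);o2,d2=ray(c2,*p2)
    s=np.linalg.lstsq(np.c_[d1,-d2],o2-o1,rcond=None)[0]
    a=o1+s[0]*d1;b=o2+s[1]*d2; return np.round((a+b)/2,4),round(float(np.linalg.norm(a-b)),4)
def pix(c,p):
    q=np.asarray(c["attitude"]).T@(np.asarray(p)-c["origin"]); return np.round([c["fx"]*q[0]/q[2]+c["cx"],c["fy"]*q[1]/q[2]+c["cy"]],1)
def crop(im,x0,y0,w,h,s): return cv2.resize(im[y0:y0+h,x0:x0+w],None,fx=s,fy=s,interpolation=cv2.INTER_CUBIC)
E
python3 - <<'E'
import cv2,numpy as np
from h import crop
t=cv2.imread("pics/top0.png");s=cv2.imread("pics/side0.png")
a=crop(t,140,160,116,42,6.5);b=crop(t,285,172,90,52,6.5)
m=np.zeros((600,800,3),np.uint8);m[:a.shape[0],:a.shape[1]]=a;m[273:273+b.shape[0]-12,:b.shape[1]]=b[:-12];cv2.imwrite("pics/tc.png",m[:600])
a=crop(s,200,170,110,180,3.3)
b=crop(s,240,180,65,65,6)
m=np.zeros((600,800,3),np.uint8);m[:594,:363]=a;m[:390,380:770]=b;cv2.imwrite("pics/sc.png",m)
E
```

```text
(no output)
```

View pics/tc.png

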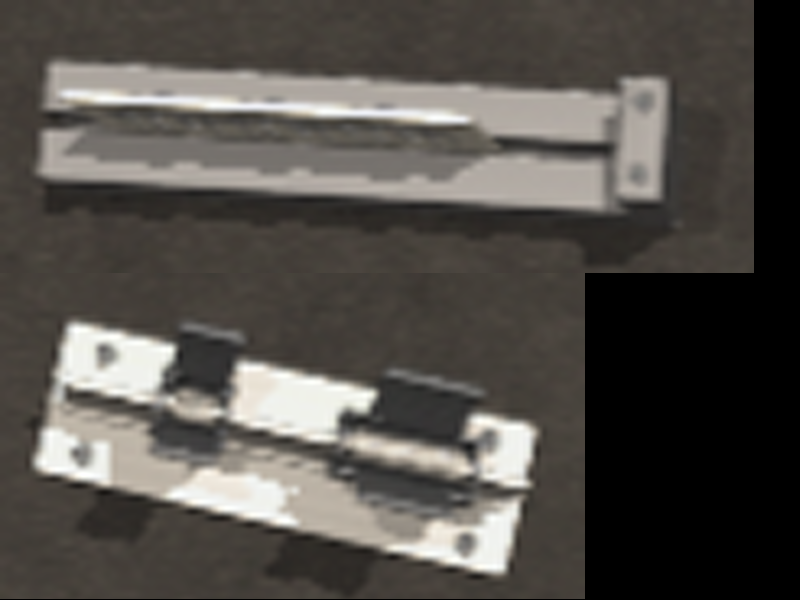

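View pics/sc.png

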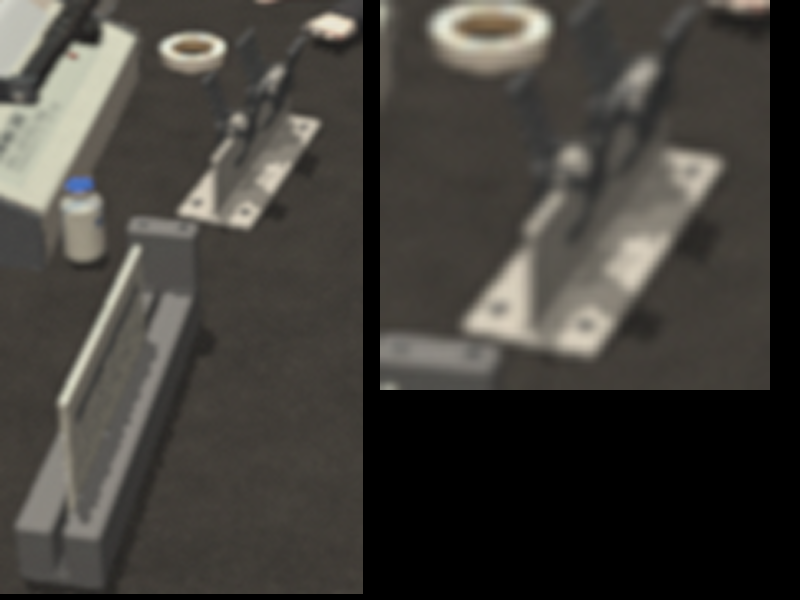

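```bash
python3 - <<'E'
from h import *
c=read_camera("top");s=read_camera("side")
A=lambda u,v:(140+(u+.5)/6.5-.5,160+(v+.5)/6.5-.5)
B=lambda u,v:(285+(u+.5)/6.5-.5,172+(v-273+.5)/6.5-.5)
for n,p,z in[("blkUL",A(47,62),.038),("blkLL",A(38,180),.038),("post",A(622,78),.08),("post",A(668,80),.08),("post",A(660,202),.08),("post",A(615,200),.08),("bt",A(62,95),.103),("bt",A(472,117),.103),
 ("foot",B(70,322),.006),("foot",B(537,427),.006),("foot",B(503,576),.006),("foot",B(37,470),.006),("coil",B(350,440),.068),("coil",B(470,462),.068),("hup",B(388,372),.1),("hup",B(485,392),.1)]: print(n,onz(c,*p,z))
vial=c and onz(c,273,153,.06);print("vial",vial)
S=lambda u,v:(200+(u+.5)/3.3-.5,170+(v+.5)/3.3-.5)
print("board tri far",two(c,A(472,117),s,S(137,250)),"near",two(c,A(62,95),s,S(64,402)))
E
```

```text
blkUL [0.6199 0.2289 0.038 ]
blkLL [0.575  0.2307 0.038 ]
post [0.6089 0.0068 0.08  ]
post [ 0.6083 -0.01    0.08  ]
post [ 0.5636 -0.0079  0.08  ]
post [0.5641 0.0084 0.08  ]
bt [0.5969 0.205  0.103 ]
bt [0.5905 0.0577 0.103 ]
foot [ 0.6037 -0.1359  0.006 ]
foot [ 0.5649 -0.3148  0.006 ]
foot [ 0.5076 -0.3017  0.006 ]
foot [ 0.5463 -0.1238  0.006 ]
coil [ 0.5517 -0.238   0.068 ]
coil [ 0.5441 -0.2816  0.068 ]
hup [ 0.5724 -0.2486  0.1   ]
hup [ 0.5656 -0.283   0.1   ]
vial [ 0.6583 -0.0811  0.06  ]
board tri far (array([0.5903, 0.0581, 0.0994]), 0.0013) near (array([0.5961, 0.2047, 0.1035]), 0.0016)
```

```bash
python3 jog.py '0 0 0 0 0 .15;0 0 0 0 0 .15;0 0 0 0 0 .15;0 0 0 0 0 .15' 0 20; python3 jog.py '0 0 0 0 0 .15;0 0 0 0 0 .15;0 0 0 0 0 .15;0 0 0 0 0 .15'; python3 jog.py '-.035 .035 0 0 0 0;-.035 .035 0 0 0 0;-.035 .035 0 0 0 0;-.035 .035 0 0 0 0;-.035 .035 0 0 0 0';python3 jog.py '-.035 .035 0 0 0 0;-.035 .035 0 0 0 0;-.035 .035 0 0 0 0;-.035 .035 0 0 0 0;0 0 0 0 0 0'; python3 -c "
from h import *
s=telemetry.observe();print(s['ee_pos'],np.round(s['eef_rot'],3),s['force'])"
```

```text
time: 0.6
ee_pos: [0.2601, 0.5955, 0.231]
eef_rot: [[-0.525, 0.851, -0.0], [0.851, 0.525, -0.0], [-0.0, -0.0, -1.0]]
force: [0.1, -0.2, -1.4]
width: 0.0282
finger_force: 0.0
time: 1.0
ee_pos: [0.2601, 0.5955, 0.231]
eef_rot: [[0.047, 0.999, -0.0], [0.999, -0.047, -0.001], [-0.001, -0.0, -1.0]]
force: [-0.1, -0.4, 0.4]
width: 0.0
finger_force: 0.0
time: 1.5
ee_pos: [0.4289, 0.4119, 0.2313]
eef_rot: [[0.041, 0.999, 0.0], [0.999, -0.041, 0.0], [0.0, 0.0, -1.0]]
force: [0.4, 1.0, 0.3]
width: 0.0001
finger_force: 0.0
time: 2.0
ee_pos: [0.5674, 0.2585, 0.2314]
eef_rot: [[0.054, 0.999, 0.003], [0.999, -0.054, -0.005], [-0.005, 0.004, -1.0]]
force: [1.0, -1.0, -0.9]
width: -0.0001
finger_force: 0.0
[0.56737538 0.25847403 0.23142406] [[ 0.054  0.999  0.003]
 [ 0.999 -0.054 -0.005]
 [-0.005  0.004 -1.   ]] [ 0.9502943  -1.03521113 -0.86885598]
```

```bash
python3 jog.py '-.02 .031 0 0 0 0;0 0 .044 0 0 0;0 0 .044 0 0 0;0 0 .044 0 0 0;0 0 .044 0 0 0'; python3 jog.py '-.01 0 0 0 0 0;-.01 0 0 0 0 0'
```

```text
time: 2.5
ee_pos: [0.5918, 0.247, 0.0537]
eef_rot: [[0.041, 0.999, 0.0], [0.999, -0.041, 0.0], [0.0, 0.0, -1.0]]
force: [-0.1, 0.0, -0.8]
width: 0.0005
finger_force: 0.0
time: 2.7
ee_pos: [0.591, 0.2261, 0.0552]
eef_rot: [[0.04, 0.999, -0.001], [0.999, -0.04, -0.001], [-0.001, -0.001, -1.0]]
force: [0.7, 0.8, 1.0]
width: 0.0001
finger_force: 0.0
```

```bash
python3 jog.py '-.01 .004 0 0 0 0;-.01 0 0 0 0 0;-.01 0 0 0 0 0;-.01 0 0 0 0 0;-.01 0 0 0 0 0'; python3 jog.py '-.005 0 0 0 0 0;0 0 0 0 0 0'; python3 jog.py '-.003 0 0 0 0 0;0 0 0 0 0 0';python3 - <<'E'
from h import *
t=read_camera("top");s=read_camera("side")
m=np.zeros((600,800,3),np.uint8)
a=crop(t["color"],140,160,116,42,6.5);b=crop(s["color"],200,210,90,80,4)
m[:a.shape[0],:a.shape[1]]=a;m[275:275+320,:360]=b;cv2.imwrite("pics/p1.png",m[:,:,::-1])
E
```

```text
time: 3.2
ee_pos: [0.5936, 0.1761, 0.0561]
eef_rot: [[0.041, 0.999, 0.001], [0.999, -0.041, 0.001], [0.001, 0.001, -1.0]]
force: [0.5, 0.9, -1.0]
width: 0.0001
finger_force: 0.0
time: 3.4
ee_pos: [0.5932, 0.1703, 0.0554]
eef_rot: [[0.042, 0.999, 0.0], [0.999, -0.042, -0.001], [-0.001, 0.0, -1.0]]
force: [0.7, 0.6, -0.4]
width: 0.0002
finger_force: 0.0
time: 3.6
ee_pos: [0.5929, 0.1687, 0.0552]
eef_rot: [[0.041, 0.999, -0.0], [0.999, -0.041, -0.0], [-0.0, -0.0, -1.0]]
force: [0.5, 0.0, 0.5]
width: 0.0003
finger_force: 0.0
```

View pics/p1.png

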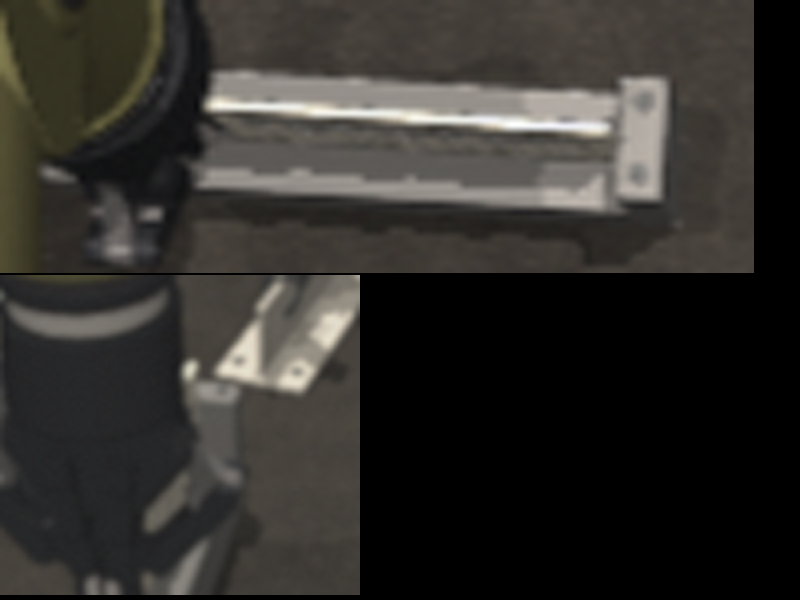

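The board's near end is at about crop column 610 and the post face at 618, so it is 1–3 mm short. I'll keep pushing until the force rises.

```bash
python3 jog.py '-.002 0 0 0 0 0;0 0 0 0 0 0' | grep -E 'pos|force'; python3 jog.py '-.002 0 0 0 0 0;0 0 0 0 0 0'| grep -E 'pos|force';python3 jog.py '-.001 0 0 0 0 0;0 0 0 0 0 0'| grep -E 'pos|force'
```

```text
ee_pos: [0.593, 0.1684, 0.0556]
force: [0.5, 3.5, 0.3]
finger_force: 0.0
ee_pos: [0.5931, 0.1683, 0.056]
force: [1.0, 7.0, 1.0]
finger_force: 0.0
ee_pos: [0.5931, 0.1682, 0.0561]
force: [0.1, 8.6, 1.7]
finger_force: 0.0
```

```bash
python3 jog.py '.02 0 0 0 0 0;.02 0 -.01 0 0 0;0 0 -.05 0 0 0;0 0 -.05 0 0 0;0 0 -.05 0 0 0' .085 | grep -E 'ee_pos|^force'; python3 jog.py '-.049 -.004 0 0 0 0;-.049 -.004 0 0 0 0;-.049 -.004 0 0 0 0;-.049 -.004 0 0 0 0;-.049 -.004 0 0 0 0'| grep -E 'ee_pos|^force'; python3 jog.py '-.049 -.004 0 0 0 0;-.049 -.004 0 0 0 0;-.049 -.003 0 0 0 0;-.049 0 0 0 0 .085;-.03 0 0 0 0 .085';python3 jog.py '0 0 0 0 0 0'
python3 - <<'E'
from h import *
t=read_camera("top")
m=np.zeros((600,800,3),np.uint8)
a=crop(t["color"],140,160,116,42,6.5);b=crop(t["color"],265,160,120,50,6.5)
m[:a.shape[0],:a.shape[1]]=a;m[275:275+325,:780]=b;cv2.imwrite("pics/p2.png",m[:,:,::-1])
E
```

```text
ee_pos: [0.5941, 0.2026, 0.2167]
force: [0.9, 0.2, 0.5]
ee_pos: [0.5635, -0.0431, 0.2154]
force: [0.8, 0.3, 0.0]
time: 5.8
ee_pos: [0.5394, -0.271, 0.2156]
eef_rot: [[0.218, 0.976, -0.001], [0.976, -0.218, -0.003], [-0.003, -0.0, -1.0]]
force: [-0.1, -0.3, -0.4]
width: 0.0851
finger_force: 0.0
time: 5.9
ee_pos: [0.5383, -0.2728, 0.2155]
eef_rot: [[0.221, 0.975, -0.002], [0.975, -0.221, -0.004], [-0.005, -0.001, -1.0]]
force: [0.4, 0.1, -0.5]
width: 0.0851
finger_force: 0.0
```

View pics/p2.png

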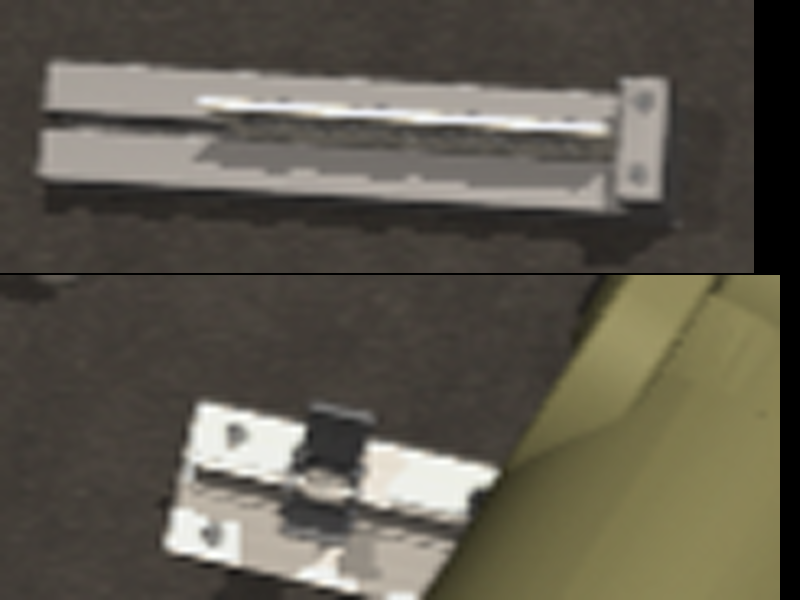

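```bash
python3 jog.py '.0145 .006 0 0 0 0;0 0 .04 0 0 0;0 0 .04 0 0 0;0 0 .04 0 0 0;0 0 .027 0 0 0' .085 | grep -E 'ee_pos|^force'; python3 jog.py '0 0 0 0 0 0'
python3 - <<'E'
from h import *
t=read_camera("top");s=read_camera("side")
A=lambda u,v:(140+(u+.5)/6.5-.5,160+(v+.5)/6.5-.5)
print(onz(t,*A(197,102),.103),onz(t,*A(610,128),.103))
m=np.zeros((600,800,3),np.uint8)
a=crop(t["color"],285,165,100,60,5);b=crop(s["color"],230,150,100,100,6)
m[:300,:500]=a;m=np.hstack([b,np.vstack([cv2.resize(a,(200,120)),np.zeros((480,200,3),np.uint8)])]);cv2.imwrite("pics/p3.png",m[:,:,::-1])
E
```

```text
ee_pos: [0.5506, -0.2478, 0.0651]
force: [0.1, 0.8, -0.6]
time: 6.55
ee_pos: [0.5488, -0.2475, 0.0639]
eef_rot: [[0.205, 0.979, -0.008], [0.979, -0.205, 0.004], [0.002, -0.009, -1.0]]
force: [-0.3, 0.6, 0.9]
width: 0.0848
finger_force: 0.0
[0.5949 0.1564 0.103 ] [0.587  0.0082 0.103 ]
```

View pics/p3.png

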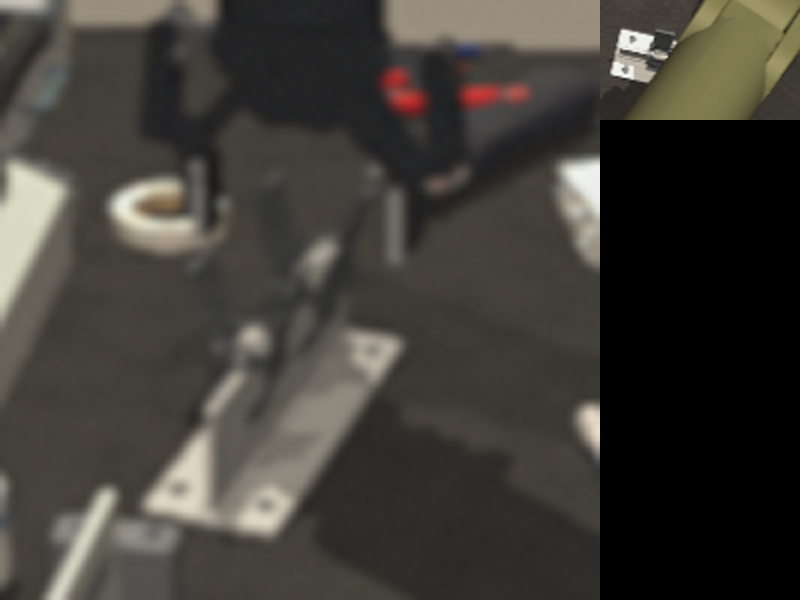

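```bash
python3 jog.py '-.0125 .001 -.004 0 0 0;0 0 0 0 0 0' | grep -E 'ee_pos|^force'; python3 jog.py '0 0 0 0 0 0;0 0 0 0 0 0;0 0 0 0 0 0;0 0 0 0 0 0;0 0 0 0 0 0' 0 40;python3 jog.py '0 0 0 0 0 0;0 0 0 0 0 0;0 0 0 0 0 0'
python3 - <<'E'
from h import *
s=read_camera("side")
cv2.imwrite("pics/p4.png",crop(s["color"],240,160,80,80,7)[:,:,::-1])
E
```

```text
ee_pos: [0.5501, -0.268, 0.0754]
force: [-0.4, -1.2, 0.1]
time: 7.35
ee_pos: [0.5524, -0.2664, 0.0754]
eef_rot: [[0.209, 0.978, 0.008], [0.978, -0.209, -0.003], [-0.001, 0.009, -1.0]]
force: [3.2, -1.3, 8.1]
width: 0.0217
finger_force: 45.8
time: 7.65
ee_pos: [0.5524, -0.2664, 0.0753]
eef_rot: [[0.209, 0.978, 0.008], [0.978, -0.209, -0.003], [-0.001, 0.008, -1.0]]
force: [3.0, -1.1, 8.1]
width: 0.0212
finger_force: 45.8
```

View pics/p4.png

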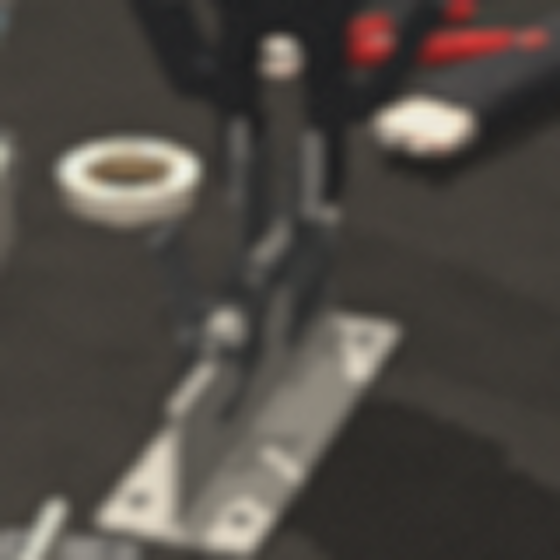

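```bash
python3 jog.py '0 0 -.003 0 0 0;0 0 0 0 0 0'| grep -E 'ee_pos|^force'; python3 jog.py '0 -.003 -.003 0 0 0;0 0 0 0 0 0'| grep -E 'ee_pos|^force'
```

```text
ee_pos: [0.551, -0.2655, 0.0769]
force: [4.7, -0.8, 5.2]
ee_pos: [0.545, -0.2639, 0.0783]
force: [-0.3, 0.5, 5.9]
```

```bash
python3 jog.py '0 0 -.004 0 0 0;0 0 -.004 0 0 0;0 0 0 0 0 0'| grep -E 'ee_pos|force'; python3 jog.py '0 0 -.02 0 0 0;0 0 -.02 0 0 0;0 0 -.02 0 0 0;0 0 -.02 0 0 0;0 0 0 0 0 0'
```

```text
ee_pos: [0.5455, -0.2643, 0.0863]
force: [0.2, 0.6, -0.5]
finger_force: 45.3
time: 8.9
ee_pos: [0.5472, -0.2652, 0.1688]
eef_rot: [[0.21, 0.978, 0.004], [0.978, -0.21, -0.001], [-0.0, 0.004, -1.0]]
force: [-0.1, 0.5, -0.6]
width: 0.0211
finger_force: 45.3
```

```bash
python3 jog.py '0 0 -.02 0 0 -.079;0 0 -.005 0 0 -.079;.038 .003 0 0 0 0;.038 .003 0 0 0 0;.038 .003 0 0 0 0'| grep -E 'ee_pos|^force'; python3 jog.py '.038 .003 0 0 0 0;.038 .003 0 0 0 0;.038 .003 0 0 0 0;.038 .003 0 0 0 0;.038 .003 0 0 0 0'| grep -E 'ee_pos|^force'; python3 jog.py '.02 0 0 0 0 0;.014 0 0 0 0 0;0 0 0 0 0 0;0 0 0 0 0 0'
python3 - <<'E'
from h import *
s=read_camera("side");t=read_camera("top")
a=crop(s["color"],190,150,100,150,4);b=crop(t["color"],150,150,100,80,4)
m=np.zeros((600,800,3),np.uint8);m[:,:400]=a;m[:320,400:]=b
cv2.imwrite("pics/p5.png",m[:,:,::-1])
E
```

```text
ee_pos: [0.5602, -0.1498, 0.1899]
force: [0.1, 0.6, -1.0]
ee_pos: [0.5852, 0.0395, 0.1898]
force: [1.4, 0.0, -0.9]
time: 10.3
ee_pos: [0.5875, 0.0703, 0.1908]
eef_rot: [[0.054, 0.999, -0.001], [0.999, -0.054, -0.001], [-0.001, -0.001, -1.0]]
force: [-1.1, -0.3, -0.2]
width: 0.0217
finger_force: 45.3
```

View pics/p5.png

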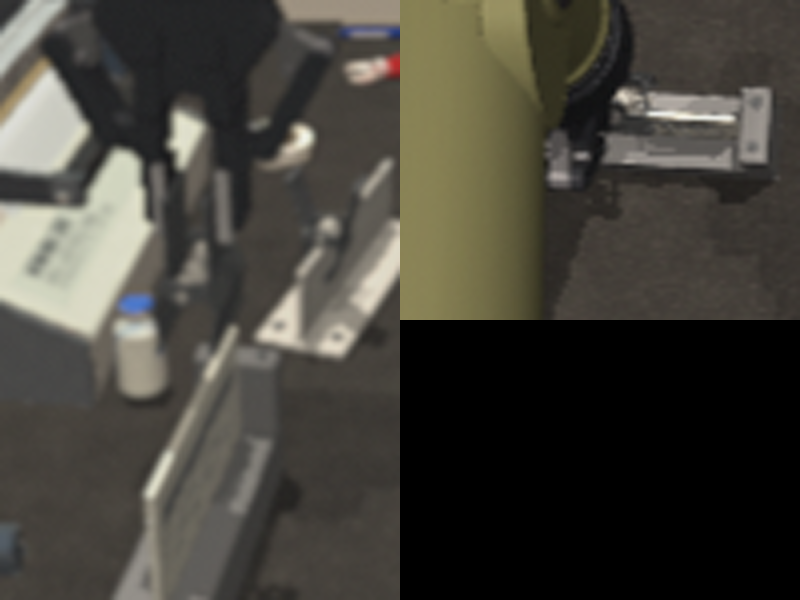

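```bash
python3 - <<'E'
from h import *
s=read_camera("side");o=telemetry.observe();R=np.array(o["eef_rot"]);p=np.array(o["ee_pos"]);print(p)
def P(x,y,z): # clip coords (x spread, y along, z up) rel pin
    w=p+R@np.array([.005+y,x,.0133-z]); return ((pix(s,w)-[190,150])*4+1.5).round(0)
for n,q in dict(coil_near=(0,.02,.006),coil_far=(0,-.02,.006),lipL_near=(.013,.027,-.031),lipR_near=(-.013,.027,-.031),lipL_far=(.013,-.027,-.031),lipR_far=(-.013,-.027,-.031),handL_near=(.0115,.018,0.038),handR_near=(-.0115,.018,.038)).items(): print(n,P(*q))
g=cv2.cvtColor(s["color"],cv2.COLOR_RGB2GRAY)
np.set_printoptions(linewidth=200)
print("cols 226.. rows 205..");print(g[205:246,226:256])
E
```

```text
[0.58786152 0.06966813 0.19136098]
coil_near [182. 272.]
coil_far [206. 232.]
lipL_near [155. 346.]
lipR_near [209. 352.]
lipL_far [187. 289.]
lipR_far [238. 294.]
handL_near [155. 205.]
handR_near [205. 210.]
cols 226.. rows 205..
[[190 141 108 ...  68  68  67]
 [208 176 137 ...  69  68  67]
 [209 177 136 ...  67  67  66]
 ...
 [153 149 141 ...  80  80  80]
 [154 150 143 ...  79  80  80]
 [155 151 145 ...  80  80  80]]
```

```bash
python3 - <<'E'
from h import *
s=read_camera("side")
g=cv2.cvtColor(s["color"],cv2.COLOR_RGB2GRAY)
print("col ",*[f"{c:3d}" for c in range(224,256)])
for r in range(196,244): print(r,*[f"{v:3d}" for v in g[r,224:256]])
E
```

```text
col  224 225 226 227 228 229 230 231 232 233 234 235 236 237 238 239 240 241 242 243 244 245 246 247 248 249 250 251 252 253 254 255
196 177 112  54  67  98 111  98  68  53  52  49  55  75  95  99  94  83  68  62  83 107 113  97  68  44  35  35  35  50  63  67  67
197 190 135  73  62  93 108  97  71  56  51  47  53  76  95  97  88  75  60  59  78 103 111  97  69  43  35  34  36  49  62  67  67
198 210 170 103  66  89 103  92  69  57  49  46  54  75  93  93  82  67  60  58  75 100 111  99  70  44  36  34  36  46  60  67  67
199 217 184 114  66  86  97  84  67  54  45  45  53  74  90  88  76  69  63  59  75 100 111 101  72  45  35  35  34  45  58  66  66
200 218 184 114  64  81  90  76  59  48  46  45  52  72  87  83  71  69  64  58  75 101 112 101  71  45  36  34  35  44  57  64  66
201 217 183 112  62  80  90  73  52  45  45  45  52  71  81  75  65  65  62  56  72  98 112 102  72  46  37  35  36  47  58  64  65
202 216 182 114  62  80  93  75  51  44  45  45  52  67  76  70  62  62  58  53  67  95 111 102  74  46  36  35  39  49  61  65  64
203 216 190 133  78  82  95  77  52  45  46
[... 4668 characters left out ...]
 138 110 108 118 126 127 127 121 110  99
239 156 155 153 148 136 122 109  91  73  67  67  66  66  70  86 106 116 119 137 172 188 163 123 103 108 118 126 128 127 123 111 103
240 156 156 153 147 138 128 116  94  73  67  67  67  66  68  78  91  98 114 155 191 186 144 109 102 105 113 117 119 120 120 117 114
241 158 157 153 148 140 131 118  97  75  67  67  67  67  65  70  77  88 122 171 193 168 124 102  97  98 100 100 101 103 106 107 109
242 157 157 153 148 140 132 120 100  77  67  66  66  65  65  68  74  97 145 186 185 146 108  96  91  90  89  86  85  86  87  89  90
243 157 157 154 149 142 133 121 100  77  68  66  65  66  66  69  77 109 159 187 167 124 100  91  83  86  88  82  79  80  79  79  80
```

```bash
python3 jog.py '.0075 .003 0 0 0 0;0 0 .012 0 0 0;0 0 .012 0 0 0;0 0 0 0 0 0'| grep -E 'ee_pos|force'; python3 - <<'E'
from h import *
s=read_camera("side");o=telemetry.observe();R=np.array(o["eef_rot"]);p=np.array(o["ee_pos"]);print(p)
def W(x,y,z): return p+R@np.array([.005+y,x,.0133-z])
print("pin end",pix(s,W(0,.027,0)))
# board top edge predicted in side view
for q in[(.5949,.1564,.103),(.591,.0823,.103),(.587,.0082,.103)]: print(pix(s,q))
g=cv2.cvtColor(s["color"],cv2.COLOR_RGB2GRAY)
for r in range(228,280,4): 
    print(r,*g[r,222:256])
E
```

```text
ee_pos: [0.5894, 0.079, 0.1644]
force: [-0.1, -0.1, -0.9]
finger_force: 45.3
[0.58999736 0.07896957 0.16545343]
pin end [232.7 237.1]
[226.4 273.9]
[237.8 250.6]
[247.4 231.1]
228 125 127 131 127 123 127 124 99 68 49 45 43 50 69 95 121 136 127 89 52 44 45 49 52 55 58 58 59 63 64 65 64 64 63
232 198 200 205 209 208 200 184 150 96 51 44 61 88 111 129 135 130 111 83 56 50 52 53 53 52 51 50 54 62 65 65 80 121 171
236 153 154 154 152 149 133 103 72 62 63 72 80 88 86 83 80 76 68 62 58 55 55 56 57 52 47 55 74 87 88 87 89 91 94
240 156 158 156 147 121 84 54 47 50 53 67 82 86 76 67 64 65 68 67 63 60 57 54 47 44 51 70 95 114 120 121 121 117 115
244 154 157 158 153 131 90 55 47 48 50 54 62 66 66 66 66 71 96 133 144 108 60 43 47 53 67 85 89 84 80 80 80 79 80
248 119 131 136 135 126 104 75 54 47 46 49 57 64 66 66 72 94 119 120 96 64 48 50 62 77 89 96 94 84 79 80 80 79 80
252 63 61 61 63 62 63 64 63 64 64 66 66 67 73 94 118 126 116 101 85 68 64 78 92 98 98 97 93 84 80 79 78 79 79
256 66 67 67 67 68 67 65 66 65 64 62 73 100 127 132 118 106 100 89 75 79 91 98 99 98 96 95 93 86 80 78 78 79 79
260 64 66 66 67 67 65 64 63 65 75 107 141 149 129 109 100 91 75 72 85 94 94 93 96 99 98 93 83 79 86 97 109 116 117
264 65 66 66 65 63 61 61 74 107 141 150 130 109 100 92 77 72 83 91 95 99 101 101 102 98 89 81 77 76 82 102 121 128 118
268 66 66 65 63 65 92 152 204 212 170 121 100 91 78 76 85 93 100 97 92 93 98 99 93 82 76 77 80 97 117 126 124 107 82
272 62 61 61 89 150 204 213 172 121 100 91 75 69 83 95 94 95 99 102 103 101 94 84 77 76 76 82 103 124 131 120 97 69 58
276 63 61 61 78 113 137 129 109 93 77 70 82 93 96 97 96 95 95 99 99 89 83 85 89 91 103 123 131 130 115 86 62 57 56
```

```bash
python3 jog.py '-.003 .0025 0 0 0 0;0 0 .01 0 0 0;0 0 0 0 0 0'| grep -E 'ee_pos|^force'; python3 jog.py '0 0 .01 0 0 0;0 0 .008 0 0 0;0 0 0 0 0 0;0 0 0 0 0 0'; python3 - <<'E'
from h import *
s=read_camera("side");t=read_camera("top");o=telemetry.observe();R=np.array(o["eef_rot"]);p=np.array(o["ee_pos"]);print(p,o["force"])
W=lambda x,y,z: p+R@np.array([.005+y,x,.0133-z])
print("crop pred pin end",((pix(s,W(0,.027,0))-[205,200])*6).round(),"lips near",[((pix(s,W(x,.027,-.031))-[205,200])*6).round() for x in(.013,-.013)])
a=crop(s["color"],205,200,66,100,6)
b=crop(t["color"],150,140,100,80,4)
m=np.zeros((600,796,3),np.uint8);m[:,:396]=a;m[:320,396:]=b
cv2.imwrite("pics/p6.png",m[:,:,::-1])
E
```

```text
ee_pos: [0.5929, 0.0757, 0.156]
force: [0.3, 0.6, -1.1]
time: 11.65
ee_pos: [0.5933, 0.0761, 0.1389]
eef_rot: [[0.053, 0.999, -0.001], [0.999, -0.053, -0.0], [-0.0, -0.001, -1.0]]
force: [0.4, -0.9, 0.0]
width: 0.0218
finger_force: 45.3
[0.59377146 0.07616263 0.1395939 ] [ 0.86321871 -0.33362883 -1.18149578]
crop pred pin end [161. 287.] lips near [array([126., 364.]), array([206., 373.])]
```

View pics/p6.png

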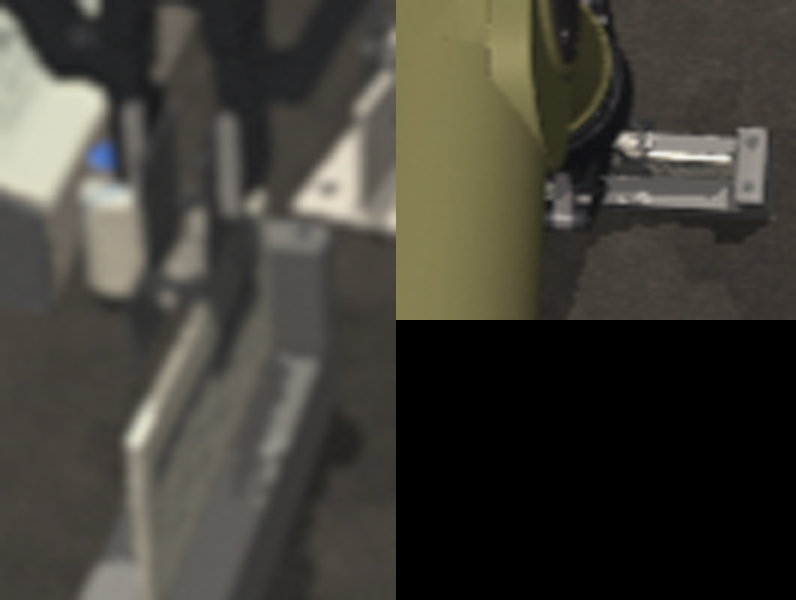

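```bash
python3 jog.py '0 -.001 .005 0 0 0;0 0 0 0 0 0;0 0 0 0 0 0;0 0 0 0 0 0;0 0 0 0 0 0'; python3 - <<'E'
from h import *
s=read_camera("side");o=telemetry.observe();p=o["ee_pos"];print(p,o["force"],o["width"])
g=cv2.cvtColor(s["color"],cv2.COLOR_RGB2GRAY)
print("    ",*range(222,250))
for r in range(244,278,2): print(r,*g[r,222:250])
E
```

```text
time: 12.25
ee_pos: [0.5927, 0.0762, 0.1345]
eef_rot: [[0.053, 0.999, 0.0], [0.999, -0.053, 0.0], [0.0, 0.0, -1.0]]
force: [-0.2, 0.5, -0.6]
width: 0.0216
finger_force: 45.3
[0.59264418 0.07618395 0.13447525] [-0.53734602  0.85328819  0.33850681] 0.021715220613278314
     222 223 224 225 226 227 228 229 230 231 232 233 234 235 236 237 238 239 240 241 242 243 244 245 246 247 248 249
244 154 157 158 157 155 149 132 100 63 45 58 90 123 143 147 138 116 89 63 50 50 53 53 51 51 55 70 82
246 154 158 159 159 156 149 128 94 63 61 90 126 148 151 143 133 116 91 66 56 55 57 55 51 49 54 76 89
248 119 131 135 135 130 117 94 72 63 68 82 95 104 107 106 99 87 73 60 56 56 55 55 50 48 58 79 90
250 52 51 53 52 55 59 57 59 62 72 87 96 87 71 63 61 61 62 58 56 55 56 53 47 45 55 72 86
252 63 61 62 63 62 59 53 51 53 67 91 105 93 74 77 89 88 76 65 58 55 52 47 46 51 66 86 91
254 67 67 68 67 63 53 48 48 48 50 56 61 68 90 117 126 116 98 81 68 56 49 45 49 63 80 94 95
256 66 67 66 66 63 58 51 48 49 55 59 69 91 118 125 117 107 101 89 69 52 45 47 56 74 90 94 93
258 65 64 65 65 65 61 53 51 55 60 74 106 136 140 122 10
[... 198 characters left out ...]
64 60 61 76 93 102 103 95 85 77
264 65 66 66 65 62 60 60 72 106 140 149 130 109 101 92 78 73 82 84 76 79 92 99 101 99 89 80 76
266 64 66 65 65 62 62 81 121 153 154 131 110 100 93 76 70 81 94 99 95 93 98 100 98 89 79 76 76
268 66 66 67 64 67 93 151 201 202 155 112 100 92 77 75 86 95 100 98 94 95 98 99 93 82 77 76 80
270 62 62 63 65 92 152 204 212 170 120 100 90 77 76 89 96 96 98 97 98 99 100 94 85 78 76 77 87
272 60 59 61 89 149 204 213 172 120 99 91 75 70 83 93 94 94 98 102 104 101 94 84 78 76 75 83 103
274 60 59 63 95 145 175 158 120 101 91 77 74 85 95 97 97 98 99 100 101 96 88 83 80 77 83 105 128
276 62 61 61 78 113 136 129 109 94 77 69 80 93 97 98 99 96 94 100 99 92 86 84 79 77 83 102 117
```

```bash
python3 -c "
from workcell import robot, telemetry, read_camera
print(robot.sign_off())"
```

```text
the job is handed in; nothing more can be done
None
```

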